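# Tip the portable drive out of the tall desk holder

### The arm

A 6-joint arm with a two-finger parallel gripper is mounted at the origin on the work surface. World frame = base frame: x ahead of the robot, y to its left, z up, the work surface at z = 0. Lengths are in mm, angles in rad, forces in N, time in s.
With the tool pointing down it reaches from about 275 to 1000 mm from the base axis. Payload 8.4 kg.
Tool frame: the origin (TCP) lies at the very end of the fingers, on their centre line; the grasp point (between the pads) lies 19 mm behind it; z points along the fingers, y is the direction in which the jaws open and shut (so a half turn about z gives the same grasp; the last joint's range is limited). The gripper opens to 85 mm and grips with 20 to 120 N. Pads are 22 mm wide; open, the fingers measure 114 mm over their backs; the gripper's body (76 mm by 85 mm) begins 54 mm behind the grasp point. The pads swing forward as they close: fully open they stand 13 mm farther back than shut.
Start: joints at [1.242, 0.353, 1.633, -0, 1.155, -0.002], TCP at [200.632, 591.924, 231.281] pointing down, gripper open.
Joint ranges: [-2.63, 2.63], [-0.92, 2.1], [0.06, 2.66], [-1.3, 4.44], [0, 2.69], [-3.02, 3.02]. Speed limits (rad/s): [2.22, 2.22, 2.79, 3.14, 3.14, 3.14].

### API

Orientations are given as [roll, pitch, yaw] about the fixed x, y, z axes, in that order (R = Rz(yaw) Ry(pitch) Rx(roll)).
In Python, from rig import r gives the robot as it stands.
- The arm moves only by the tool move_arm, never from a script. Its argument "increments" is a list of rows, each an object of numbers: "tx", "ty", "tz": the shift along the tool's x, y, z in cm; "rx", "ry", "rz": the turn, a rotation vector about the tool's x, y, z in degrees; "gripper": the gripper's target within -1 to 1 (fully open at 1, half-way at 0, shut at -1). A call has 1 to 12 rows; each row shifts and turns the commanded pose from where the row before left it, along the tool's axes as they then stand; what a row does not reach is not made up. A row lasts 1/10 s, in which the tool goes at most 50 mm and 8.59 degrees, less where a joint would pass 70% of its speed; a pose out of reach is approached as far as the arm can. A call is refused whole if a number of a shift passes 5 or a number of a turn 8.59, either way. A call with a gripper value outside its range is refused whole. The fingers move at their own pace and stop on an object; "squeeze" is the grip in N (left out, the last holds). Time passes only in rows, so rows that do not move let the fingers close. It gives the time, the measured TCP pose, the force and the opening at its end, in the units of the state.
- r.sense(): the state, without advancing time (a new reading comes with each control period).
- r.grab_frame(name): name is "side" or "top"; returns (picture, depth): 420x560x3 uint8, red, green, blue; 420x560 float32, mm along the optical axis (not along the pixel's ray), 0 where there is no reading.
- r.camera_model(name): a dict with "fx", "fy", "cx", "cy" (pixels), "k1" (the pictures are not rectified: a ray, as slopes to the right and down, at radius r is drawn at 1 + k1 r^2 times it, then the intrinsics apply), "R" (3x3) and "t" (3): a world point X has camera coordinates R X + t. Camera axes: x right, y down, z forward; pixel columns grow to the right and rows downward; lengths in mm; the calibration is good to about 2 mm. A picture is of the moment at which its call begins. camera_model takes no time and is no camera call.
- r.sign_off(): hands the job in, once; it reports no verdict.
Trained networks look in the newest picture that a camera, given by its name, has taken for a name from the list of things; names that differ only in an ending like _2 or _b are one class to them, and where a whole thing is asked for, a point or a joint stands for the part that bears it (a point fixed in the world has none). Each returns a list of dicts, best first, with "confidence" (0 to 1); they miss things now and then, are a little off and sometimes report something else, mostly with a low value. They report only what shows in the picture. A call takes as long as a camera call. They do not tell look-alikes from the thing itself.
- r.cut_out(query, camera): "mask" (420x560 bool, what is visible of it) and "bbox" ([left, top, right, bottom] in pixels, round what is visible of it).
- r.place_of(query, camera): "location" ([row, column] in pixels: a listed point, or the origin of a listed thing).
The state is a dict: "clock": time; "qpos": joint angles; "qvel": joint speeds; "joint_efforts": joint torques, N m; "eef_pos": TCP position; "tcp_rot": TCP orientation; "contact_force": force on the tool from outside, world axes, zero at the start; "wrist_torque": the same for the moment, N m; "opening": opening from 0.0 (shut) to 1.0 (fully open).
Only numpy, scipy, OpenCV 4.12 (cv2) and the standard library are available. Lean on these libraries where they do the work, as an engineer would, in place of code of your own. Each camera call takes 0.05 s, during which the arm holds its last target. There are 200 camera calls.

### The job

The portable drive has slipped down to the bottom of the tall desk holder, too deep to be gripped. Pick the holder up, tip it low over the mat so that the drive slides out gently, without a fall, and lies flat on the mat, then stand the empty holder upright again where it stood. Leave the mouse, the roll of tape and the mug where they are.

Things in the scene. Friction and masses are not known exactly. Their poses are not given: they have to be found in the camera images.
- holder: Tall narrow grey plastic holder, open top, loose, about 0.17 kg, 190 mm tall, 62 mm wide (y = -31 to 31 mm). Origin under its foot plate; z up, x from its upright back wall (outer face x = -38 mm) to its sloping front wall; at the start x points away from the robot within 0.6 rad. Flat parallel upright side walls, good to grip across. Walls 3 mm; foot plate 5 mm thick, x = -38 to 26 mm.
- holder_lip (a point): Middle of the sloping front wall's rim, inner edge (holder frame x = 32.6, y = 0, z = 190 mm; outer edge 3 mm farther out). The wall leans outward by 15 degrees; its inner face starts at x = -17 mm on the inner floor (z = 5 mm). Tipped front wall down, the drive slides out over this edge. Same axes as the holder.
- holder_mouth (a point): Centre of the holder's open mouth, at rim height (holder frame x = -1.2, y = 0, z = 190 mm), 56 mm wide and 68 mm deep (along x); the inner floor is 56 mm wide and 18 mm deep. It is smooth (friction 0.17 to 0.27): the drive slides once the holder is tipped 85 to 90 degrees from upright, front wall down, and surely at 97. Same axes as the holder.
- holder_grip (a point): A good place to grip the holder across its side walls with a tool leaning back over the back wall: midway between the walls, 28 mm below the rim, 18 mm ahead of the back face (holder frame x = -20, y = 0, z = 162 mm). Same axes as the holder.
- drive: Portable drive, a bare aluminium slab with rounded edges and a dark band, 100 x 50 x 12 mm, about 0.07 kg, standing on end inside the holder with its top 85 mm below the rim. Origin at its centre; z along its 100 mm length, y along its 50 mm width, x through its 12 mm thickness.
- mat: Dark foam-rubber mat stuck flat on the desk, 240 mm (its x) by 200 mm (its y), 6 mm thick; it grips what lies on it. Origin at the centre of its underside, on the desk, z up. It lies to the left or to the right, with the holder on the other side.
- mouse: Black computer mouse, 104 x 58 x 29 mm, loose on the desk near its far side; origin at the centre of its underside. To be left alone.
- tape: Roll of brown packing tape lying flat, 104 mm across, 48 mm high, with a 76 mm hole, loose on the desk near its far side; origin at the centre of its underside. To be left alone.
- mug: White mug, 82 mm across, 92 mm high, its handle at its +y side, loose on the desk near its far side; origin at the centre of its underside. To be left alone.
Not all that is in view belongs to the job. Of the things like the holder, leave any that is green or turquoise; of the rest the smaller one is meant.

How it is judged (in metres and radians):
On the way:
1. the drive has slid out of the tipped holder and lies flat on the mat (x of drive in the frame of mat between -0.115 and 0.115 m and y of drive in the frame of mat between -0.095 and 0.095 m and z of drive in the frame of mat below 0.016 m and contact force between drive and holder below 0.05 N), for 0.2 s.
At the end, for the whole second after the job is handed in: The drive lies flat and still on the mat (its centre over the mat, at least 5 mm inside the mat's edge, no more than 16 mm above the desk), and the holder stands still and upright (within 0.08 rad) on the desk, within 60 mm of where it stood at the start (x of drive in the frame of mat between -0.115 and 0.115 m and y of drive in the frame of mat between -0.095 and 0.095 m and z of drive in the frame of mat below 0.016 m and linear speed of each of drive, holder below 0.02 m/s and angle between holder's own z axis and vertical below 0.08 rad and height (world z) of holder between -0.004 and 0.004 m and distance of holder from where it was at the start of the episode below 0.06 m); the robot touches nothing.
It fails at once if the drive falls or shoots out of the holder (faster than 1.2 m/s once it is more than half out of the mouth) (linear speed of drive above 1.2 m/s and z of drive in the frame of holder above 0.19 m).
It fails at once if the mouse, the tape or the mug is pushed more than 30 mm (distance of any of mouse, tape, mug from where it was at the start of the episode above 0.03 m).
It also fails if it takes over 51 s, if anything falls off the work surface, if the arm or the gripper's body presses on something with over 40 N, if the wrist force passes 120 N, or if a joint passes its speed limit or range.

## Working session

There is one attempt and no reset: what is moved stays moved. The work goes in short steps, Python scripts to look and compute and a tool call to move; the robot and the scene stay as the last step left them, time stands still between calls to the robot, and variables do not carry over. Pictures are saved under pics/ and viewed, about 8 in all and at most 12, crops included, and the job is handed in when it is done.

Besides the shell and the picture viewer there is one more tool, called after ">>>" by a JSON object that holds its "name" and its "arguments", one argument or row to a line. move_arm: Moves the arm, as the interface text tells. Its arguments: {"type":"object","properties":{"increments":{"type":"array","items":{"type":"object","properties":{"tx":{"type":"number"},"ty":{"type":"number"},"tz":{"type":"number"},"rx":{"type":"number"},"ry":{"type":"number"},"rz":{"type":"number"},"gripper":{"type":"number"}}}},"squeeze":{"type":"number"}},"required":["increments"]}

```bash
ls; mkdir -p pics; cat > h.py <<'E'
import numpy as np,cv2
from rig import r
from scipy.spatial.transform import Rotation as Ro
def save(im,n): cv2.imwrite('pics/'+n,im[:,:,::-1])
def back(cam,rc,depth):  # pixel rows/cols arrays + depth -> world
    m=r.camera_model(cam);rc=np.atleast_2d(rc).astype(float);d=np.asarray(depth).reshape(-1)
    u=(rc[:,1]-m['cx'])/m['fx'];v=(rc[:,0]-m['cy'])/m['fy']
    a,b=u.copy(),v.copy()
    for _ in range(15):
        f=1+m['k1']*(a*a+b*b);a,b=u/f,v/f
    P=np.c_[a*d,b*d,d]
    return (P-np.array(m['t']))@np.array(m['R'])
def cloud(cam,depth):
    rr,cc=np.mgrid[:420,:560]
    return back(cam,np.c_[rr.ravel(),cc.ravel()],depth.ravel()).reshape(420,560,3)
E
python3 - <<'E'
from h import *
S=r.sense();print(S)
ims=[]
for c in('top','side'):
    im,d=r.grab_frame(c);save(im,c+'0.png');np.save(c+'d.npy',d);ims.append(im)
    m=r.camera_model(c);print(c,(-np.array(m['R']).T@np.array(m['t'])).round(),np.array(m['R'])[2].round(2))
    C=cloud(c,d)
    for q in('holder','mat','drive','mouse','tape','mug'):
        for o in r.cut_out(q,c):
            mk=o['mask']&(d>0);print(c,q,round(o['confidence'],2),o['bbox'],np.median(C[mk],0).round(),im[o['mask']].mean(0).round())
cv2.imwrite('pics/both.png',cv2.resize(np.hstack(ims)[:,:,::-1],(800,300)))
E
```

```text
pics
{'clock': 0.0, 'qpos': array([ 1.24160905e+00,  3.53646498e-01,  1.63413664e+00,  2.55787835e-05,
        1.15520804e+00, -2.41570477e-03]), 'qvel': array([-7.60522983e-06, -1.06960951e-03, -7.82337651e-04,  5.99766337e-04,
       -3.92832136e-04,  9.12016581e-05]), 'joint_efforts': array([-2.07309895e-03, -6.05248618e+01, -3.42054141e+01, -1.86331836e-04,
        9.48088156e-03,  3.31952833e-05]), 'eef_pos': array([200.46337474, 591.47212298, 230.56164385]), 'tcp_rot': array([-3.14019419e+00, -2.67653795e-05,  2.81481072e+00]), 'contact_force': array([0.39352701, 0.265524  , 0.45104156]), 'wrist_torque': array([ 0.033057  , -0.01263522, -0.0125806 ]), 'opening': 0.9968562612462973}
top [421. -36. 971.] [ 0.13  0.01 -0.99]
top holder 0.81 [353.5, 200.5, 403.1, 242.5] [ 505. -238.  141.] [56. 54. 53.]
top holder 0.78 [410.0, 192.4, 508.3, 248.1] [ 502. -416.  161.] [62. 61. 59.]
top holder 0.76 [334.0, 113.5, 391.4, 179.1] [ 681. -195.  140.] [17. 74. 24.]
top holder 0.55 [409.2, 280.5, 503.3, 349.5] [ 323. -375.  201.] [ 3. 85. 81.]
top drive 0.47 [377.6, 230.3, 391.0, 240.2] [ 
[... 394 characters left out ...]
er 0.86 [338.1, 165.9, 380.9, 227.4] [ 660. -195.  149.] [ 58. 109.  52.]
side holder 0.73 [353.0, 271.8, 432.6, 379.5] [ 327. -374.  170.] [ 43. 122. 117.]
side holder 0.58 [334.3, 217.5, 372.0, 291.9] [ 467. -237.  137.] [98. 92. 88.]
side holder 0.58 [403.1, 220.8, 457.2, 297.9] [ 476. -397.  213.] [97. 94. 91.]
side mat 0.84 [146.6, 199.3, 251.6, 281.0] [440. 174.   5.] [68. 56. 50.]
side drive 0.31 [145.9, 201.3, 251.3, 283.5] [438. 174.   5.] [70. 57. 50.]
side mouse 0.58 [390.5, 213.8, 407.0, 244.5] [ 681. -330.   23.] [72. 58. 52.]
side tape 0.59 [279.8, 179.5, 314.6, 214.1] [689. -19.  32.] [150. 108.  62.]
side mug 0.91 [180.8, 139.6, 209.2, 181.5] [672. 332.  58.] [173. 163. 144.]
```

```bash
ls pics
```

```text
both.png
side0.png
top0.png
```

View pics/top0.png

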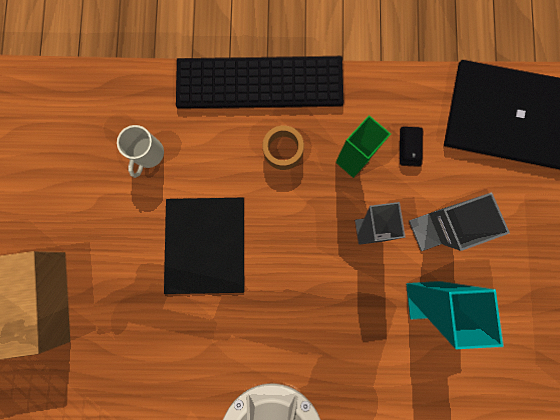

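View pics/side0.png

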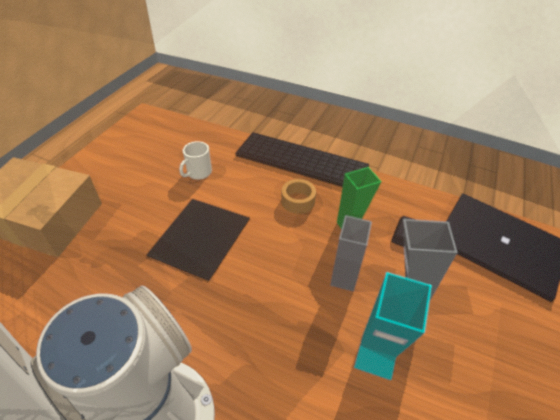

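The target is the smaller grey holder, with its mouth near (380,222) in the top view and the drive's end visible inside at about (385,235). The larger grey look-alike sits to its right. The mat is at (205,245). Next I'll measure the poses.

```bash
python3 - <<'E'
from h import *
d=np.load('topd.npy');C=cloud('top',d);ds=np.load('sided.npy');Cs=cloud('side',ds)
def rect(P,n):
    (c,s,a)=cv2.minAreaRect(P[:,:2].astype(np.float32));print(n,len(P),np.round(c),np.round(s),round(a,1),'z',P[:,2].min().round(),P[:,2].max().round());
    print(cv2.boxPoints((c,s,a)).round().tolist())
def reg(C,x0,x1,y0,y1,z0,z1):
    P=C.reshape(-1,3);m=(P[:,0]>x0)&(P[:,0]<x1)&(P[:,1]>y0)&(P[:,1]<y1)&(P[:,2]>z0)&(P[:,2]<z1);return P[m]
for n,c in(('top',C),('side',Cs)):
    rect(reg(c,400,600,-310,-180,182,200),'rim '+n)
    rect(reg(c,400,600,-310,-180,20,200),'body '+n)
    rect(reg(c,380,620,-530,-300,150,330),'big '+n)
    rect(reg(c,600,760,-290,-130,60,330),'green '+n)
m=r.camera_model('top')
p=np.zeros((420,560),bool)
import itertools
im=cv2.imread('pics/top0.png');mk=(im.max(2)<45);lab=cv2.connectedComponents(mk.astype(np.uint8))[1];k=lab[245,205];P=C[(lab==k)&(d>0)];rect(P,'mat')
P=reg(C,100,560,400,900,30,500);rect(P,'box')
for q in('holder','holder_mouth','holder_lip','holder_grip'):
  for cam,D in(('top',d),('side',ds)):
    if q=='holder':r.grab_frame(cam)
    for o in r.place_of(q,cam):
        rc=np.array(o['location']);a,b=back(cam,[rc,rc],[100,1000]);z=0 if q=='holder' else 190 if q!='holder_grip' else 162
        print(q,cam,round(o['confidence'],2),(a+(b-a)*(z-a[2])/(b[2]-a[2])).round())
E
```

```text
rim top 303 [ 502. -235.] [74. 65.] 7.7 z 182.0 193.0
[[461.0, -208.0], [469.0, -272.0], [542.0, -262.0], [534.0, -198.0]]
body top 1496 [ 502. -235.] [74. 65.] 7.6 z 20.0 193.0
[[461.0, -208.0], [469.0, -272.0], [542.0, -262.0], [534.0, -198.0]]
big top 1952 [ 498. -385.] [ 82. 100.] 20.8 z 150.0 256.0
[[442.0, -353.0], [477.0, -446.0], [554.0, -417.0], [519.0, -324.0]]
green top 1531 [ 679. -198.] [63. 76.] 48.4 z 60.0 194.0
[[630.0, -197.0], [687.0, -247.0], [729.0, -200.0], [672.0, -149.0]]
rim side 229 [ 500. -235.] [77. 60.] 7.8 z 182.0 192.0
[[458.0, -210.0], [466.0, -270.0], [543.0, -260.0], [534.0, -200.0]]
body side 1776 [ 500. -235.] [78. 61.] 7.3 z 20.0 192.0
[[457.0, -210.0], [465.0, -270.0], [542.0, -260.0], [535.0, -200.0]]
big side 2755 [ 496. -386.] [ 87. 101.] 19.6 z 150.0 255.0
[[438.0, -353.0], [472.0, -448.0], [555.0, -419.0], [521.0, -323.0]]
green side 1464 [ 677. -200.] [66. 76.] 48.1 z 60.0 191.0
[[627.0, -199.0], [684.0, -249.0], [728.0, -200.0], [671.0, -150.0]]
mat 7457 [453. 180.] [240. 198.] 1.9 z -2.0 14.0
[[330.0, 275.0], [337.0, 77.0], [576.0, 85.0], 
[... 749 characters left out ...]
  190.]
holder_lip top 0.79 [ 706. -222.  190.]
holder_lip top 0.68 [ 266. -416.  190.]
holder_lip top 0.62 [ 489. -369.  190.]
holder_lip top 0.56 [ 546. -230.  190.]
holder_lip side 0.96 [ 695. -227.  190.]
holder_lip side 0.82 [ 549. -354.  190.]
holder_lip side 0.67 [ 533. -230.  190.]
holder_lip side 0.62 [ 316. -379.  190.]
holder_grip top 0.81 [ 343. -394.  162.]
holder_grip top 0.76 [ 487. -241.  162.]
holder_grip top 0.71 [ 515. -437.  162.]
holder_grip top 0.66 [ 661. -190.  162.]
holder_grip top 0.24 [446. 148. 162.]
holder_grip side 0.94 [ 378. -371.  162.]
holder_grip side 0.9 [ 561. -418.  162.]
holder_grip side 0.89 [ 476. -232.  162.]
holder_grip side 0.68 [ 664. -186.  162.]
```

>>> {"name": "move_arm", "arguments": {
  "increments": [
    {"tx":-2,"ty":-2,"tz":-2.5,"rz":6,"gripper":1},
    {"tx":-3,"ty":-2.5,"tz":-2.5,"rz":6},
    {"tx":-3,"ty":-2.5,"tz":-2,"rz":6},
    {"tx":-3,"ty":-2.5,"tz":-2,"rz":6},
    {"tx":-3,"ty":-2.5,"tz":-2,"ry":3},
    {"tx":-3,"ty":-2.5,"tz":-2,"rx":3}
  ]
}}

```text
invalid input
```

```bash
python3 - <<'E'
from h import *
s=r.sense();print(s['qpos'].round(4).tolist(),s['eef_pos'].round(1).tolist(),s['tcp_rot'].round(4).tolist(),s['clock'])
E
```

```text
[1.2416, 0.353, 1.6334, -0.0, 1.1552, -0.0024] [200.6, 591.9, 231.3] [-3.1416, 0.0, 2.8148] 1.2
```

>>> {"name": "move_arm", "arguments": {
  "increments": [
    {"tx":-2,"ty":-2,"tz":-2.5,"rx":0,"ry":0,"rz":6,"gripper":1},
    {"tx":-3,"ty":-2.5,"tz":-2.5,"rx":0,"ry":0,"rz":6,"gripper":1},
    {"tx":-3,"ty":-2.5,"tz":-2,"rx":0,"ry":0,"rz":6,"gripper":1},
    {"tx":-3,"ty":-2.5,"tz":-2,"rx":0,"ry":0,"rz":6,"gripper":1},
    {"tx":-3,"ty":-2.5,"tz":-2,"rx":0,"ry":3,"rz":0,"gripper":1},
    {"tx":-3,"ty":-2.5,"tz":-2,"rx":3,"ry":0,"rz":0,"gripper":1}
  ],
  "squeeze": 40
}}

```text
clock: 1.8
eef_pos: [262.5, 376.2, 360.9]
tcp_rot: [-3.09, -0.054, 2.396]
contact_force: [0.1, -0.1, 0.2]
opening: 1.0
```

```bash
python3 - <<'E'
from h import *
s=r.sense();print(s['qpos'].round(4).tolist(),s['eef_pos'].round(1).tolist(),s['tcp_rot'].round(4).tolist(),s['clock'])
E
```

```text
[0.9147, 0.0046, 1.7745, 0.0592, 1.4094, 0.0773] [262.5, 376.2, 360.9] [-3.09, -0.0541, 2.3959] 1.8
```

```bash
cat >> h.py <<'E'
from scipy.linalg import logm,expm
def T(p,R): M=np.eye(4);M[:3,:3]=R;M[:3,3]=p;return M
def now():
    s=r.sense();return T(s['eef_pos'],Ro.from_euler('xyz',s['tcp_rot']).as_matrix())
def row(A,B,n):
    L=np.real(logm(np.linalg.inv(A)@B))/n;E=expm(L)
    t=E[:3,3]/10;w=np.degrees(Ro.from_matrix(E[:3,:3]).as_rotvec())
    t,w=t.round(2),w.round(2);E=T(t*10,Ro.from_rotvec(np.radians(w)).as_matrix())
    e=A@np.linalg.matrix_power(E,n)
    print(n,'rows t',t,'w',w,'end',e[:3,3].round(1));return e
def tool(yaw,a,s=-1): # lean a from vertical-down toward heading yaw (deg)
    y,a=np.radians([yaw,a]);z=np.array([np.cos(y)*np.sin(a),np.sin(y)*np.sin(a),-np.cos(a)])
    Y=s*np.array([-np.sin(y),np.cos(y),0]);return np.c_[np.cross(Y,z),Y,z]
def Rk(q,s4=1,s6=1):
    e=lambda ax,v:Ro.from_euler(ax,v)
    return e('z',q[0])*e('y',q[1]+q[2])*e('z',s4*q[3])*e('y',q[4])*e('z',s6*q[5]+np.pi/2)
E
python3 - <<'E'
from h import *
s=r.sense()
for a in(1,-1):
  for b in (1,-1): print(a,b,np.degrees((Rk(s['qpos'],a,b).inv()*Ro.from_euler('xyz',s['tcp_rot'])).magnitude()))
A=now()
row(A,T([400,-100,400],tool(-20,20)),12)
row(A,T([400,-100,400],tool(-20,20,1)),12)
E
```

```text
1 1 2.2774542705989303e-14
1 -1 8.852972870393614
-1 1 6.78879094411668
-1 -1 11.987166837868664
12 rows t [-4.3   3.79 -0.9 ] w [-2.7   0.72 12.88] end [399.7 -99.6 399.5]
12 rows t [-3.14 -2.75  0.12] w [-0.52 -1.95 -1.84] end [400.2 -99.5 399.8]
```

>>> {"name": "move_arm", "arguments": {
  "increments": [
    {"tx":-3.14,"ty":-2.75,"tz":0.12,"rx":-0.5,"ry":-1.95,"rz":-1.85,"gripper":1},
    {"tx":-3.14,"ty":-2.75,"tz":0.12,"rx":-0.5,"ry":-1.95,"rz":-1.85,"gripper":1},
    {"tx":-3.14,"ty":-2.75,"tz":0.12,"rx":-0.5,"ry":-1.95,"rz":-1.85,"gripper":1},
    {"tx":-3.14,"ty":-2.75,"tz":0.12,"rx":-0.5,"ry":-1.95,"rz":-1.85,"gripper":1},
    {"tx":-3.14,"ty":-2.75,"tz":0.12,"rx":-0.5,"ry":-1.95,"rz":-1.85,"gripper":1},
    {"tx":-3.14,"ty":-2.75,"tz":0.12,"rx":-0.5,"ry":-1.95,"rz":-1.85,"gripper":1}
  ],
  "squeeze": 40
}}

```text
clock: 2.4
eef_pos: [309.7, 131.3, 363.4]
tcp_rot: [-3.133, 0.148, 2.598]
contact_force: [1.8, -0.3, -0.1]
opening: 1.001
```

```bash
cat >> h.py <<'E'
def fk(q,p):
    h,a1,L2,o,L4,L6=p;e=lambda ax,v:Ro.from_euler(ax,v)
    x=e('z',q[0]).apply([a1,0,h])+(e('z',q[0])*e('y',q[1])).apply([0,0,L2])+(e('z',q[0])*e('y',q[1]+q[2])).apply([o,0,L4])
    return x+Rk(q).apply([0,0,L6])
E
python3 - <<'E'
from h import *
from scipy.optimize import least_squares
s=r.sense();print(s['qpos'].round(4).tolist(),s['eef_pos'].round(1).tolist(),s['tcp_rot'].round(4).tolist(),s['clock'])
D=[([1.2416,.353,1.6334,0,1.1552,-.0024],[200.6,591.9,231.3]),([0.9147,0.0046,1.7745,0.0592,1.4094,0.0773],[262.5,376.2,360.9]),(s['qpos'],s['eef_pos'])]
f=least_squares(lambda p:np.concatenate([fk(q,p)-x for q,x in D]),[300,0,450,0,450,250]);print(f.x.round(1),f.cost, np.linalg.svd(f.jac)[1].round(3))
E
```

```text
[0.5338, -0.2985, 2.0254, -0.1379, 1.3539, -0.467] [309.7, 131.3, 363.4] [-3.1327, 0.1482, 2.5979] 2.4
[ 2.861e+02 -2.000e-01  5.654e+02  5.340e+01  4.932e+02  3.374e+02] 3.073634442827588 [3.442 2.446 0.365 0.137 0.134 0.039]
```

```bash
cat >> h.py <<'E'
from scipy.optimize import least_squares
PK=[286.1,-.2,565.4,53.4,493.2,337.4]
LO=np.array([-2.63,-.92,.06,-1.3,0,-3.02]);HI=np.array([2.63,2.1,2.66,4.44,2.69,3.02])
def ik(p,R,seed):
    R=Ro.from_matrix(R)
    f=least_squares(lambda q:np.r_[(fk(q,PK)-p)/100,(R.inv()*Rk(q)).as_rotvec()],np.clip(seed,LO+.01,HI-.01),bounds=(LO,HI),max_nfev=60)
    return f.x,f.cost
def holder_tool(O,yaw,th,a,s,g=(-20,0,162)):
    # TCP pose for holder origin O, heading yaw, tipped th deg
    H=Ro.from_euler('zy',[yaw,th],degrees=True) if 0 else Ro.from_euler('z',yaw,degrees=True)*Ro.from_euler('y',th,degrees=True)
    R=tool(yaw,a-th,s);return np.array(O)+H.apply(g)+19*R[:,2],R,H
E
cat > scan.py <<'E'
from h import *
O0=[502,-235,0]
rng=np.random.default_rng(0)
for s in(1,-1):
 for a in(40,50,60):
  p,R,H=holder_tool(O0,7.7,0,a,s)
  sols=[]
  for k in range(10):
    q,c=ik(p,R,[-.5,.5,1.6,rng.uniform(-1.3,4.4),rng.uniform(.2,1.5),rng.uniform(-2.5,2.5)])
    if c<1e-4 and not any(abs(q-u).max()<.05 for u in sols): sols.append(q)
  for q in sols: print('grip',s,a,q.round(2))
  for yaw in(20,0):
   d=np.array([np.cos(np.radians(yaw)),np.sin(np.radians(yaw)),0]);lip=np.array([453,180,12])-55*d
   H=Ro.from_euler('z',yaw,degrees=True)*Ro.from_euler('y',97,degrees=True);O=lip-H.apply([35.6,0,190])
   p,R,H=holder_tool(O,yaw,97,a,s)
   sols=[]
   for k in range(8):
    q,c=ik(p,R,[.4,.2,2,rng.uniform(-1.3,4.4),rng.uniform(.2,2),rng.uniform(-2.5,2.5)])
    if c<1e-4 and not any(abs(q-u).max()<.05 for u in sols): sols.append(q)
   for q in sols: print('   mat',yaw,s,a,q.round(2),p.round())
E
python3 scan.py
```

```text
grip 1 40 [-0.76  0.24  2.26  1.32  0.54  2.67]
   mat 20 1 40 [ 0.37  0.83  1.65  0.02  1.65 -1.56] [367. 149.  60.]
   mat 0 1 40 [ 0.27  0.82  1.67  0.23  1.62 -1.41] [361. 180.  60.]
grip 1 50 [-0.84  0.31  2.33  1.67  0.69  2.24]
   mat 20 1 50 [ 0.37  0.73  1.73  0.02  1.49 -1.56] [369. 149.  58.]
   mat 0 1 50 [ 0.29  0.72  1.75  0.21  1.46 -1.39] [363. 180.  58.]
grip 1 60 [-0.92  0.42  2.38  1.87  0.91  1.95]
   mat 20 1 60 [ 0.37  0.63  1.83  0.01  1.33 -1.56] [371. 150.  55.]
   mat 0 1 60 [ 0.31  0.63  1.84  0.19  1.3  -1.37] [366. 180.  55.]
grip -1 40 [-0.76  0.24  2.26  1.32  0.54 -0.47]
   mat 20 -1 40 [0.37 0.83 1.65 0.02 1.65 1.58] [367. 149.  60.]
   mat 0 -1 40 [0.27 0.82 1.67 0.23 1.62 1.73] [361. 180.  60.]
grip -1 50 [-0.84  0.31  2.33  1.67  0.69 -0.9 ]
   mat 20 -1 50 [0.37 0.73 1.73 0.02 1.49 1.58] [369. 149.  58.]
   mat 0 -1 50 [0.29 0.72 1.75 0.21 1.46 1.75] [363. 180.  58.]
grip -1 60 [-0.92  0.42  2.38  1.87  0.91 -1.19]
   mat 20 -1 60 [0.37 0.63 1.83 0.01 1.33 1.59] [371. 150.  55.]
   mat 0 -1 60 [0.31 0.63 1.84 0.19 1.3  1.77] [366. 180.  55.]
```

```bash
cat >> h.py <<'E'
def rows(Ts):
    import json
    out=[]
    for A,B in zip(Ts[:-1],Ts[1:]):
        E=np.linalg.inv(A)@B;t=(E[:3,3]/10).round(1);w=np.degrees(Ro.from_matrix(E[:3,:3]).as_rotvec()).round(1);out.append((t,w))
    return out
E
python3 - <<'E'
from h import *
O0=[502,-235,0]
p,R,H=holder_tool(O0,7.7,0,40,-1);pre=p-110*R[:,2]
q0=r.sense()['qpos'];q,c=ik(pre,R,[-.76,.1,2.2,1.3,.6,-.5]);print(p.round(),pre.round(),q.round(2),c)
A=now();B=T(pre,R)
for n in(18,):
  L=np.real(logm(np.linalg.inv(A)@B))
  for k in range(0,n+1,3):
    M=A@expm(L*k/n);print('screw',k,M[:3,3].round())
  row(A,B,n)
# joint path
n=18;u=np.linspace(0,1,n+1);Ts=[]
M=now()
for x in u: qq=q0+(q-q0)*x;Ts.append(T(fk(qq,PK),Rk(qq).as_matrix()))
print([t[:3,3].round().tolist() for t in Ts[::3]])
M=Ts[0]
for t,w in rows(Ts): print(t,w)
E
```

```text
[ 494. -236.  147.] [ 424. -246.  232.] [-0.92  0.01  2.27  0.98  0.74 -0.19] 2.3058810203512734e-30
screw 0 [310. 131. 363.]
screw 3 [390.  98. 367.]
screw 6 [451.  38. 365.]
screw 9 [487. -40. 352.]
screw 12 [ 492. -122.  325.]
screw 15 [ 469. -194.  285.]
screw 18 [ 424. -246.  232.]
18 rows t [-2.77  0.81  0.27] w [-2.17  1.19  7.66] end [ 424.1 -245.5  230.9]
[[310.0, 131.0, 363.0], [331.0, 116.0, 325.0], [363.0, 90.0, 298.0], [402.0, 43.0, 278.0], [435.0, -30.0, 263.0], [447.0, -130.0, 248.0], [424.0, -246.0, 232.0]]
[-0.5 -0.1  1.5] [-1.2  3.   6.1]
[-0.7  0.   1.3] [-1.4  2.8  6.3]
[-1.   0.1  1.2] [-1.5  2.7  6.6]
[-1.2  0.2  1. ] [-1.7  2.5  6.8]
[-1.4  0.3  0.9] [-1.9  2.3  7. ]
[-1.6  0.5  0.7] [-2.1  2.2  7.1]
[-1.7  0.7  0.5] [-2.3  2.   7.3]
[-1.9  0.9  0.4] [-2.5  1.9  7.4]
[-2.   1.1  0.2] [-2.7  1.7  7.5]
[-2.2  1.3  0. ] [-2.9  1.6  7.6]
[-2.3  1.5 -0.1] [-3.   1.5  7.7]
[-2.3  1.8 -0.3] [-3.2  1.4  7.8]
[-2.4  2.1 -0.4] [-3.4  1.3  7.8]
[-2.4  2.3 -0.5] [-3.6  1.2  7.9]
[-2.4  2.6 -0.6] [-3.7  1.2  7.9]
[-2.4  2.9 -0.7] [-3.9  1.2  7.9]
[-2.3  3.2 -0.8] [-4.   1.1  8. ]
[-2.2  3.4 -0.9] [-4.1  1.1  8. ]
```

```bash
python3 - <<'E'
from h import *
p,R,H=holder_tool([502,-235,0],7.7,0,40,-1)
A=now();B=T(p-160*R[:,2],R)
L=np.real(logm(np.linalg.inv(A)@B))
q=r.sense()['qpos']
for k in range(0,19,3):
    M=A@expm(L*k/18);q,c=ik(M[:3,3],M[:3,:3],q);print(M[:3,3].round(),q.round(2),round(c,5))
row(A,B,18)
E
```

```text
[310. 131. 363.] [ 0.54 -0.3   2.03 -0.14  1.35 -0.46] 0.0
[386.  96. 374.] [ 0.24 -0.24  1.96  0.    1.26 -0.39] 0.0
[444.  33. 379.] [-0.04 -0.19  1.94  0.17  1.18 -0.33] 0.0
[474. -46. 373.] [-0.31 -0.16  1.95  0.34  1.1  -0.26] 0.0
[ 473. -129.  352.] [-0.56 -0.13  2.01  0.51  1.03 -0.2 ] 0.0
[ 444. -201.  317.] [-0.79 -0.11  2.11  0.69  0.95 -0.16] 0.0
[ 392. -250.  270.] [-1.   -0.08  2.25  0.88  0.86 -0.13] 0.0
18 rows t [-2.77  0.69  0.01] w [-2.17  1.19  7.66] end [ 392.7 -249.4  269.5]
```

Path is clean and within joint ranges.

>>> {"name": "move_arm", "arguments": {
  "increments": [
    {"tx":-2.77,"ty":0.7,"tz":0,"rx":-2.17,"ry":1.19,"rz":7.66,"gripper":1},
    {"tx":-2.77,"ty":0.7,"tz":0,"rx":-2.17,"ry":1.19,"rz":7.66,"gripper":1},
    {"tx":-2.77,"ty":0.7,"tz":0,"rx":-2.17,"ry":1.19,"rz":7.66,"gripper":1},
    {"tx":-2.77,"ty":0.7,"tz":0,"rx":-2.17,"ry":1.19,"rz":7.66,"gripper":1},
    {"tx":-2.77,"ty":0.7,"tz":0,"rx":-2.17,"ry":1.19,"rz":7.66,"gripper":1},
    {"tx":-2.77,"ty":0.7,"tz":0,"rx":-2.17,"ry":1.19,"rz":7.66,"gripper":1},
    {"tx":-2.77,"ty":0.7,"tz":0,"rx":-2.17,"ry":1.19,"rz":7.66,"gripper":1},
    {"tx":-2.77,"ty":0.7,"tz":0,"rx":-2.17,"ry":1.19,"rz":7.66,"gripper":1},
    {"tx":-2.77,"ty":0.7,"tz":0,"rx":-2.17,"ry":1.19,"rz":7.66,"gripper":1}
  ],
  "squeeze": 70
}}

```text
clock: 3.3
eef_pos: [474.9, -45.9, 373.2]
tcp_rot: [2.835, -0.262, 1.44]
contact_force: [-0.8, -0.3, -0.0]
opening: 1.003
```

>>> {"name": "move_arm", "arguments": {
  "increments": [
    {"tx":-2.77,"ty":0.7,"tz":0,"rx":-2.17,"ry":1.19,"rz":7.66,"gripper":1},
    {"tx":-2.77,"ty":0.7,"tz":0,"rx":-2.17,"ry":1.19,"rz":7.66,"gripper":1},
    {"tx":-2.77,"ty":0.7,"tz":0,"rx":-2.17,"ry":1.19,"rz":7.66,"gripper":1},
    {"tx":-2.77,"ty":0.7,"tz":0,"rx":-2.17,"ry":1.19,"rz":7.66,"gripper":1},
    {"tx":-2.77,"ty":0.7,"tz":0,"rx":-2.17,"ry":1.19,"rz":7.66,"gripper":1},
    {"tx":-2.77,"ty":0.7,"tz":0,"rx":-2.17,"ry":1.19,"rz":7.66,"gripper":1},
    {"tx":-2.77,"ty":0.7,"tz":0,"rx":-2.17,"ry":1.19,"rz":7.66,"gripper":1},
    {"tx":-2.77,"ty":0.7,"tz":0,"rx":-2.17,"ry":1.19,"rz":7.66,"gripper":1},
    {"tx":-2.77,"ty":0.7,"tz":0,"rx":-2.17,"ry":1.19,"rz":7.66,"gripper":1},
    {"tx":0,"ty":0,"tz":0,"rx":0,"ry":0,"rz":0,"gripper":1}
  ],
  "squeeze": 70
}}

```text
clock: 4.3
eef_pos: [390.1, -248.1, 268.5]
tcp_rot: [-3.133, -0.694, 0.12]
contact_force: [-0.5, 1.7, -0.3]
opening: 1.001
```

```bash
python3 - <<'E'
from h import *
s=r.sense();print(s['clock'],s['qpos'].round(2),s['eef_pos'],s['tcp_rot'])
p,R,H=holder_tool([502,-235,0],7.7,0,40,-1)
A=now();B=row(A,T(p-75*R[:,2],R),4);row(B,T(p,R),4)
im,d=r.grab_frame('top');i2,d2=r.grab_frame('side')
cv2.imwrite('pics/p3.png',np.hstack([cv2.resize(im[140:360,230:520],(400,303)),cv2.resize(i2[150:420,200:500],(400,303))])[:,:,::-1])
E
```

```text
4.3 [-1.02 -0.08  2.26  0.88  0.86 -0.13] [ 390.08541715 -248.08214349  268.46227624] [-3.13254699 -0.69430879  0.11959   ]
4 rows t [0.07 0.05 2.13] w [ 0.01  0.05 -0.16] end [ 446.6 -242.5  204.8]
4 rows t [-0.    0.    1.87] w [-0.  0. -0.] end [ 494.2 -236.   147.5]
```

View pics/p3.png

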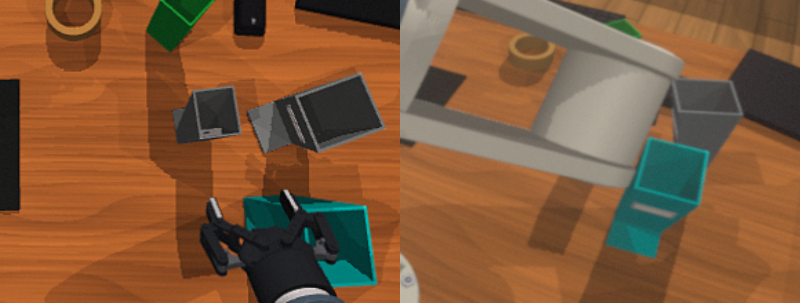

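```bash
python3 - <<'E'
from h import *
for c in('top','side'):
    P=cloud(c,np.load(c+'d.npy')).reshape(-1,3);P=P[(P[:,0]>200)&(P[:,0]<430)&(P[:,1]<-240)&(P[:,1]>-520)]
    for z in(30,100,150,200,240,260,280):
        Q=P[(P[:,2]>z)&(P[:,2]<z+40)]
        if len(Q)>20: print(c,z,len(Q),cv2.boxPoints(cv2.minAreaRect(Q[:,:2].astype(np.float32))).round().tolist(),Q[:,2].max().round())
E
```

```text
top 30 155 [[319.0, -331.0], [375.0, -410.0], [409.0, -386.0], [353.0, -307.0]] 70.0
top 100 478 [[302.0, -331.0], [309.0, -415.0], [375.0, -410.0], [368.0, -326.0]] 140.0
top 150 831 [[287.0, -332.0], [293.0, -416.0], [375.0, -409.0], [368.0, -325.0]] 190.0
top 200 1244 [[274.0, -331.0], [279.0, -416.0], [375.0, -411.0], [370.0, -326.0]] 240.0
top 240 1220 [[267.0, -332.0], [274.0, -419.0], [375.0, -412.0], [369.0, -325.0]] 262.0
top 260 59 [[269.0, -332.0], [274.0, -416.0], [374.0, -410.0], [369.0, -326.0]] 262.0
side 30 190 [[291.0, -402.0], [330.0, -416.0], [364.0, -327.0], [325.0, -313.0]] 70.0
side 100 524 [[298.0, -332.0], [304.0, -416.0], [372.0, -411.0], [365.0, -327.0]] 140.0
side 150 759 [[283.0, -333.0], [290.0, -417.0], [373.0, -411.0], [366.0, -327.0]] 190.0
side 200 998 [[271.0, -334.0], [277.0, -417.0], [374.0, -410.0], [367.0, -327.0]] 240.0
side 240 871 [[265.0, -335.0], [272.0, -419.0], [374.0, -412.0], [368.0, -327.0]] 260.0
```

The image shows the gripper clear and behind the small holder, lined up with it. The teal holder (y < -326) stays about 70 mm off the tool axis. I'll approach now.

>>> {"name": "move_arm", "arguments": {
  "increments": [
    {"tx":0.07,"ty":0.05,"tz":2.1,"rx":0,"ry":0,"rz":-0.16,"gripper":1},
    {"tx":0.07,"ty":0.05,"tz":2.1,"rx":0,"ry":0,"rz":-0.16,"gripper":1},
    {"tx":0.07,"ty":0.05,"tz":2.1,"rx":0,"ry":0,"rz":-0.16,"gripper":1},
    {"tx":0.07,"ty":0.05,"tz":2.1,"rx":0,"ry":0,"rz":-0.16,"gripper":1},
    {"tx":0,"ty":0,"tz":0,"rx":0,"ry":0,"rz":0,"gripper":1}
  ],
  "squeeze": 70
}}

```text
clock: 4.9
eef_pos: [450.1, -241.9, 207.7]
tcp_rot: [3.135, -0.696, 0.148]
contact_force: [-0.2, 0.3, 0.5]
opening: 1.003
```

```bash
python3 - <<'E'
from h import *
s=r.sense();print(s['clock'],s['qpos'].round(2),s['contact_force'])
p,R,H=holder_tool([502,-235,0],7.7,0,40,-1)
row(now(),T(p,R),5)
im,d=r.grab_frame('top');save(cv2.resize(im[150:330,280:480],(700,600)),'p4.png')
E
```

```text
4.9 [-0.87  0.08  2.27  1.06  0.67 -0.27] [-0.21341092  0.28225182  0.46896735]
5 rows t [-0.09  0.    1.5 ] w [-0.03  0.03  0.12] end [ 494.3 -235.8  147.3]
```

View pics/p4.png

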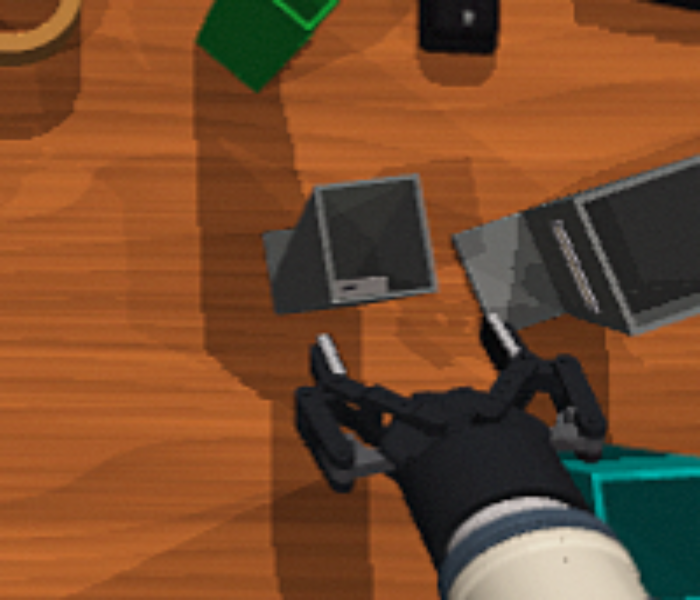

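>>> {"name": "move_arm", "arguments": {
  "increments": [
    {"tx":-0.1,"ty":0,"tz":1.5,"rx":0,"ry":0,"rz":0.12,"gripper":1},
    {"tx":-0.1,"ty":0,"tz":1.5,"rx":0,"ry":0,"rz":0.12,"gripper":1},
    {"tx":-0.1,"ty":0,"tz":1.5,"rx":0,"ry":0,"rz":0.12,"gripper":1},
    {"tx":-0.1,"ty":0,"tz":1.5,"rx":0,"ry":0,"rz":0.12,"gripper":1},
    {"tx":-0.1,"ty":0,"tz":1.5,"rx":0,"ry":0,"rz":0.12,"gripper":1},
    {"tx":0,"ty":0,"tz":0,"rx":0,"ry":0,"rz":0,"gripper":1}
  ],
  "squeeze": 70
}}

```text
clock: 5.55
eef_pos: [493.1, -236.7, 147.8]
tcp_rot: [-3.139, -0.697, 0.132]
contact_force: [-0.1, -0.5, 0.8]
opening: 0.997
```

```bash
python3 - <<'E'
from h import *
s=r.sense();print(s['clock'],s['qpos'].round(2),s['contact_force'],s['eef_pos'])
im,d=r.grab_frame('top');save(cv2.resize(im[170:290,310:450],(700,600)),'p5.png')
E
```

```text
5.55 [-0.77  0.25  2.26  1.32  0.55 -0.48] [-0.0527044  -0.54929032  0.77578484] [ 493.06380692 -236.72731382  147.80137377]
```

View pics/p5.png

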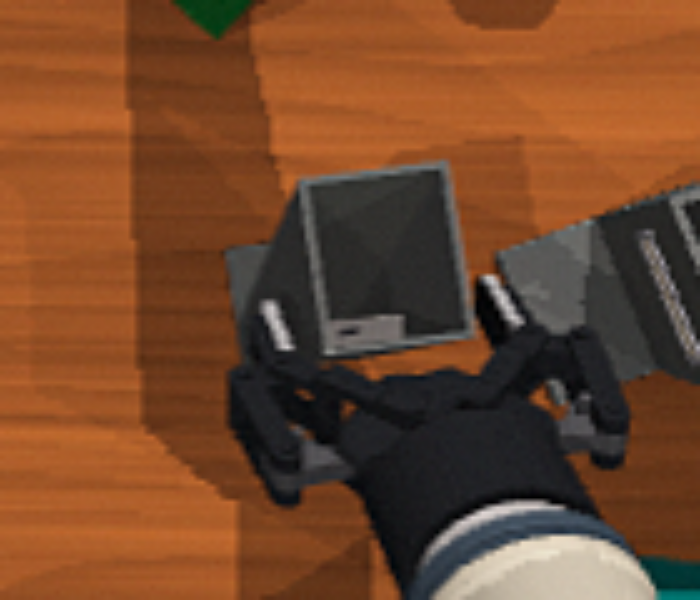

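The fingers straddle the side walls, with pads at (278,325) and (500,300) and the holder between them. Now I'll close.

>>> {"name": "move_arm", "arguments": {
  "increments": [
    {"tx":0,"ty":0,"tz":0,"rx":0,"ry":0,"rz":0,"gripper":-1},
    {"tx":0,"ty":0,"tz":0,"rx":0,"ry":0,"rz":0,"gripper":-1},
    {"tx":0,"ty":0,"tz":0,"rx":0,"ry":0,"rz":0,"gripper":-1},
    {"tx":0,"ty":0,"tz":0,"rx":0,"ry":0,"rz":0,"gripper":-1},
    {"tx":0,"ty":0,"tz":0,"rx":0,"ry":0,"rz":0,"gripper":-1},
    {"tx":0,"ty":0,"tz":0,"rx":0,"ry":0,"rz":0,"gripper":-1},
    {"tx":0,"ty":0,"tz":0,"rx":0,"ry":0,"rz":0,"gripper":-1},
    {"tx":0,"ty":0,"tz":0,"rx":0,"ry":0,"rz":0,"gripper":-1}
  ],
  "squeeze": 70
}}

```text
clock: 6.4
eef_pos: [492.7, -237.3, 148.8]
tcp_rot: [-3.14, -0.698, 0.131]
contact_force: [-2.5, 1.4, 8.1]
opening: 0.716
```

```bash
cat > plan.py <<'E'
from h import *
# holder pose frames: from lifted to above mat, tipped
a=40
def hp(O,yaw,th): 
    p,R,H=holder_tool(O,yaw,th,a,-1);return T(p,R)
def lipO(lip,yaw,th): # outer lip at 'lip'
    H=Ro.from_euler('z',yaw,degrees=True)*Ro.from_euler('y',th,degrees=True);return np.array(lip)-H.apply([35.6,0,190])
q=r.sense()['qpos'];A=now()
B=A.copy();B[2,3]+=100
W=[B,hp(lipO([450,20,300],5,30),5,30),hp(lipO([430,178,150],0,60),0,60),hp(lipO([420,178,40],0,82),0,82),hp(lipO([420,178,11],0,97),0,97)]
N=[5,9,8,6,10]
for w,n in zip(W,N):
    L=np.real(logm(np.linalg.inv(A)@w))
    for k in range(1,n+1,max(1,n//3)):
        M=A@expm(L*k/n);q,c=ik(M[:3,3],M[:3,:3],q);print('  ',M[:3,3].round(),q.round(2),round(c,5))
    A=row(A,w,n)
E
python3 plan.py
```

```text
[ 493. -237.  169.] [-0.76  0.2   2.25  1.22  0.56 -0.36] 0.0
   [ 493. -237.  189.] [-0.76  0.16  2.24  1.14  0.58 -0.26] 0.0
   [ 493. -237.  209.] [-0.76  0.12  2.22  1.07  0.61 -0.18] 0.0
   [ 493. -237.  229.] [-0.76  0.08  2.2   1.01  0.64 -0.1 ] 0.0
   [ 493. -237.  249.] [-0.76  0.05  2.18  0.95  0.67 -0.02] 0.0
5 rows t [ 1.29 -0.   -1.53] w [ 0.  0. -0.] end [ 493.  -237.3  248.9]
   [ 480. -210.  251.] [-0.7  -0.01  2.2   0.81  0.65  0.16] 0.0
   [ 444. -126.  260.] [-0.46 -0.14  2.21  0.39  0.71  0.75] 0.0
   [411. -42. 274.] [-0.16 -0.2   2.18  0.1   0.89  1.26] 0.0
9 rows t [-0.55 -2.91 -0.72] w [-0.13 -3.33  0.26] end [391.7  14.7 284.8]
   [392.  35. 270.] [ 0.09 -0.14  2.11  0.    1.06  1.58] 0.0
   [390.  76. 240.] [ 0.19 -0.02  2.07  0.01  1.11  1.7 ] 0.0
   [385. 117. 210.] [0.26 0.11 2.02 0.04 1.16 1.78] 0.0
   [377. 158. 181.] [0.32 0.23 1.97 0.09 1.22 1.84] 0.0
8 rows t [-0.07 -2.04  1.51] w [ 0.06 -3.75  0.63] end [371.7 177.9 166.4]
   [374. 178. 152.] [0.34 0.35 1.91 0.14 1.27 1.84] 0.0
   [376. 178. 122.] [0.31 0.47 1.86 0.16 1.33 1.8 ] 0.0
   [374. 178.  92.] [0.3  0.59 1.81 0.18 1.39 1.77] 0.0
6 rows t [ 0.73 -0.    1.31] w [-0.   -3.67 -0.  ] end [371.7 177.9  77. ]
   [373. 178.  75.] [0.29 0.67 1.76 0.2  1.45 1.76] 0.0
   [377. 178.  70.] [0.28 0.73 1.72 0.2  1.52 1.75] 0.0
   [380. 178.  65.] [0.27 0.79 1.67 0.21 1.59 1.74] 0.0
   [383. 178.  59.] [0.26 0.85 1.62 0.22 1.65 1.73] 0.0
10 rows t [ 0.21 -0.    0.03] w [-0.  -1.5 -0. ] end [383.2 177.9  59.3]
```

>>> {"name": "move_arm", "arguments": {
  "increments": [
    {"tx":0.65,"ty":0,"tz":-0.75,"rx":0,"ry":0,"rz":0,"gripper":-1},
    {"tx":1.3,"ty":0,"tz":-1.5,"rx":0,"ry":0,"rz":0,"gripper":-1},
    {"tx":1.3,"ty":0,"tz":-1.5,"rx":0,"ry":0,"rz":0,"gripper":-1},
    {"tx":1.3,"ty":0,"tz":-1.5,"rx":0,"ry":0,"rz":0,"gripper":-1},
    {"tx":1.3,"ty":0,"tz":-1.5,"rx":0,"ry":0,"rz":0,"gripper":-1},
    {"tx":0.65,"ty":0,"tz":-0.75,"rx":0,"ry":0,"rz":0,"gripper":-1},
    {"tx":0,"ty":0,"tz":0,"rx":0,"ry":0,"rz":0,"gripper":-1}
  ],
  "squeeze": 70
}}

```text
clock: 7.1
eef_pos: [494.2, -237.5, 248.4]
tcp_rot: [3.141, -0.698, 0.133]
contact_force: [0.4, 0.7, -2.8]
opening: 0.716
```

```bash
python3 - <<'E'
from h import *
s=r.sense();print(s['clock'],s['contact_force'],s['eef_pos'],s['opening'],s['tcp_rot'])
im,d=r.grab_frame('side');save(im[100:400,150:550],'p6.png')
i2,d2=r.grab_frame('top');C=cloud('top',d2).reshape(-1,3);P=C[(C[:,0]>455)&(C[:,0]<600)&(C[:,1]>-300)&(C[:,1]<-190)&(C[:,2]>280)&(C[:,2]<320)]
print(len(P),cv2.minAreaRect(P[:,:2].astype(np.float32)),P[:,2].max())
E
sed -i 's/^B=A.copy.*/B=A.copy()/;s/^N=.*/N=[1,11,9,7,10]/' plan.py; sed -i 's/^W=\[B,/W=[B,/' plan.py; python3 plan.py | grep rows
```

```text
7.1 [ 0.35653278  0.71893544 -2.77938048] [ 494.19373953 -237.47483179  248.41373203] 0.7163679196646559 [ 3.14051128 -0.69761063  0.13250193]
776 ((499.1998291015625, -245.40089416503906), (88.1375503540039, 108.83924865722656), 0.12297229468822479) 319.94924747247853
1 rows t [-0.  0.  0.] w [ 0. -0.  0.] end [ 493.6 -236.8  246.5]
11 rows t [-0.45 -2.38 -0.61] w [-0.11 -2.71  0.21] end [391.6  15.1 284.9]
9 rows t [-0.06 -1.81  1.34] w [ 0.05 -3.34  0.56] end [371.5 178.  166.7]
7 rows t [ 0.64 -0.    1.12] w [ 0.   -3.14 -0.  ] end [372.  177.9  76.9]
10 rows t [ 0.21 -0.    0.03] w [ 0.  -1.5 -0. ] end [383.6 177.9  59.2]
```

View pics/p6.png

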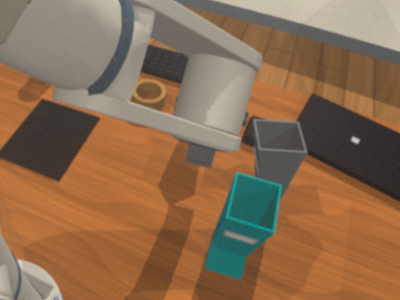

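>>> {"name": "move_arm", "arguments": {
  "increments": [
    {"tx":-0.45,"ty":-2.4,"tz":-0.6,"rx":-0.1,"ry":-2.7,"rz":0.2,"gripper":-1},
    {"tx":-0.45,"ty":-2.4,"tz":-0.6,"rx":-0.1,"ry":-2.7,"rz":0.2,"gripper":-1},
    {"tx":-0.45,"ty":-2.4,"tz":-0.6,"rx":-0.1,"ry":-2.7,"rz":0.2,"gripper":-1},
    {"tx":-0.45,"ty":-2.4,"tz":-0.6,"rx":-0.1,"ry":-2.7,"rz":0.2,"gripper":-1},
    {"tx":-0.45,"ty":-2.4,"tz":-0.6,"rx":-0.1,"ry":-2.7,"rz":0.2,"gripper":-1},
    {"tx":-0.45,"ty":-2.4,"tz":-0.6,"rx":-0.1,"ry":-2.7,"rz":0.2,"gripper":-1},
    {"tx":-0.45,"ty":-2.4,"tz":-0.6,"rx":-0.1,"ry":-2.7,"rz":0.2,"gripper":-1},
    {"tx":-0.45,"ty":-2.4,"tz":-0.6,"rx":-0.1,"ry":-2.7,"rz":0.2,"gripper":-1},
    {"tx":-0.45,"ty":-2.4,"tz":-0.6,"rx":-0.1,"ry":-2.7,"rz":0.2,"gripper":-1},
    {"tx":-0.45,"ty":-2.4,"tz":-0.6,"rx":-0.1,"ry":-2.7,"rz":0.2,"gripper":-1},
    {"tx":-0.45,"ty":-2.4,"tz":-0.6,"rx":-0.1,"ry":-2.7,"rz":0.2,"gripper":-1}
  ],
  "squeeze": 70
}}

```text
clock: 8.3
eef_pos: [390.8, 18.1, 283.4]
tcp_rot: [-3.141, -0.174, 0.09]
contact_force: [0.4, 0.4, -2.6]
opening: 0.716
```

>>> {"name": "move_arm", "arguments": {
  "increments": [
    {"tx":-0.06,"ty":-1.8,"tz":1.34,"rx":0.05,"ry":-3.34,"rz":0.56,"gripper":-1},
    {"tx":-0.06,"ty":-1.8,"tz":1.34,"rx":0.05,"ry":-3.34,"rz":0.56,"gripper":-1},
    {"tx":-0.06,"ty":-1.8,"tz":1.34,"rx":0.05,"ry":-3.34,"rz":0.56,"gripper":-1},
    {"tx":-0.06,"ty":-1.8,"tz":1.34,"rx":0.05,"ry":-3.34,"rz":0.56,"gripper":-1},
    {"tx":-0.06,"ty":-1.8,"tz":1.34,"rx":0.05,"ry":-3.34,"rz":0.56,"gripper":-1},
    {"tx":-0.06,"ty":-1.8,"tz":1.34,"rx":0.05,"ry":-3.34,"rz":0.56,"gripper":-1},
    {"tx":-0.06,"ty":-1.8,"tz":1.34,"rx":0.05,"ry":-3.34,"rz":0.56,"gripper":-1},
    {"tx":-0.06,"ty":-1.8,"tz":1.34,"rx":0.05,"ry":-3.34,"rz":0.56,"gripper":-1},
    {"tx":-0.06,"ty":-1.8,"tz":1.34,"rx":0.05,"ry":-3.34,"rz":0.56,"gripper":-1},
    {"tx":0,"ty":0,"tz":0,"rx":0,"ry":0,"rz":0,"gripper":-1}
  ],
  "squeeze": 70
}}

```text
clock: 9.3
eef_pos: [370.8, 180.2, 163.7]
tcp_rot: [-3.141, 0.353, 0.003]
contact_force: [0.4, -0.8, -2.7]
opening: 0.719
```

```bash
cat > hold.py <<'E'
from h import *
def holder_now(a=40):
    M=now();R=M[:3,:3];th=a-np.degrees(np.arctan2(np.linalg.norm(R[:2,2])*np.sign(R[:2,2]@np.array([-R[1,1]*-1*-1,0]) if 0 else np.dot(R[:2,2],[-R[1,1],R[0,1]])),-R[2,2]))
    yaw=np.degrees(np.arctan2(R[0,1],-R[1,1]))
    H=Ro.from_euler('z',yaw,degrees=True)*Ro.from_euler('y',th,degrees=True)
    O=M[:3,3]-19*R[:,2]-H.apply([-20,0,162]);return O,yaw,th,O+H.apply([35.6,0,190])
E
python3 - <<'E'
from hold import *
print(holder_now())
E
sed -i 's/^W=.*/W=[hp(lipO([420,178,40],0,80),0,80)]/;s/^N=.*/N=[7]/' plan.py; python3 plan.py | grep rows
```

```text
(array([246.7254836 , 179.83945853,  83.69162453]), np.float64(0.1741697029527359), np.float64(60.22847097729887), array([429.32389668, 180.39452924, 147.13349901]))
7 rows t [0.61 0.03 1.11] w [ 0.01 -2.82  0.02] end [371.  178.2  75.4]
```

>>> {"name": "move_arm", "arguments": {
  "increments": [
    {"tx":0.61,"ty":0,"tz":1.1,"rx":0,"ry":-2.8,"rz":0,"gripper":-1},
    {"tx":0.61,"ty":0,"tz":1.1,"rx":0,"ry":-2.8,"rz":0,"gripper":-1},
    {"tx":0.61,"ty":0,"tz":1.1,"rx":0,"ry":-2.8,"rz":0,"gripper":-1},
    {"tx":0.61,"ty":0,"tz":1.1,"rx":0,"ry":-2.8,"rz":0,"gripper":-1},
    {"tx":0.61,"ty":0,"tz":1.1,"rx":0,"ry":-2.8,"rz":0,"gripper":-1},
    {"tx":0.61,"ty":0,"tz":1.1,"rx":0,"ry":-2.8,"rz":0,"gripper":-1},
    {"tx":0.61,"ty":0,"tz":1.1,"rx":0,"ry":-2.8,"rz":0,"gripper":-1},
    {"tx":0,"ty":0,"tz":0,"rx":0,"ry":0,"rz":0,"gripper":-1}
  ],
  "squeeze": 70
}}

```text
clock: 10.1
eef_pos: [372.4, 178.4, 76.9]
tcp_rot: [-3.141, 0.692, 0.002]
contact_force: [-0.4, 0.3, -2.2]
opening: 0.716
```

```bash
python3 - <<'E'
from hold import *
print(holder_now(),r.sense()['clock'])
im,d=r.grab_frame('top');i2,d2=r.grab_frame('side');np.save('d2.npy',d2)
cv2.imwrite('pics/p7.png',np.hstack([cv2.resize(im[150:390,120:360],(400,400)),cv2.resize(i2[150:350,50:250],(400,400))])[:,:,::-1])
E
sed -i 's/^W=.*/W=[hp(lipO([420,178,13],0,82),0,82),hp(lipO([420,178,10],0,97),0,97)]/;s/^N=.*/N=[3,10]/' plan.py; python3 plan.py | grep rows
```

```text
(array([228.7184081 , 178.0976854 ,  42.80608134]), np.float64(0.10433935970987483), np.float64(79.65356366392382), array([422.0223943 , 178.44970499,  41.9088613 ])) 10.1
3 rows t [0.59 0.03 0.75] w [ 0.01 -0.85  0.04] end [371.7 177.9  50. ]
10 rows t [ 0.01 -0.   -0.14] w [ 0.  -1.5  0. ] end [382.9 177.9  58.5]
```

View pics/p7.png

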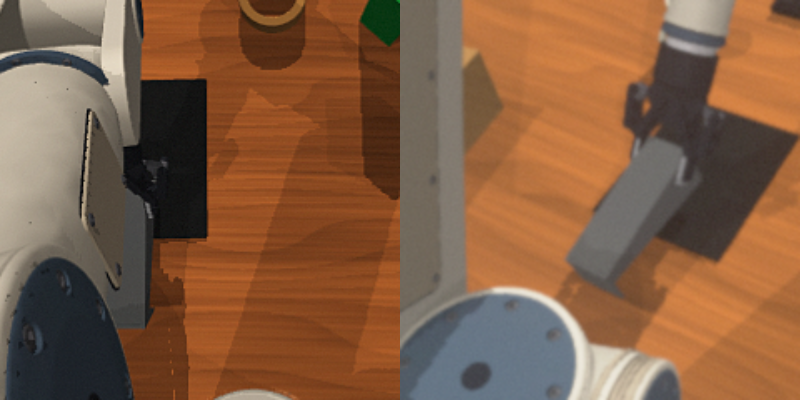

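```bash
python3 - <<'E'
from h import *
d=np.load('d2.npy');C=cloud('side',d).reshape(-1,3)
P=C[(C[:,0]>245)&(C[:,0]<340)&(C[:,1]>155)&(C[:,1]<200)&(C[:,2]>50)&(C[:,2]<130)]
print(len(P),P.mean(0))
c=np.median(P,0);
for _ in range(5):
    n=np.linalg.svd(P-P.mean(0),full_matrices=False)[2][2];n*=np.sign(n[2]);P=P[abs((P-P.mean(0))@n)<4]
print(len(P),n.round(3),'tilt',90+np.degrees(np.arctan2(n[0],n[2])),P.mean(0))
E
sed -i 's/^W=.*/W=[hp(lipO([420,178,14],0,88),0,88),hp(lipO([420,178,10],0,97),0,97)]/;s/^N=.*/N=[4,9]/' plan.py; python3 plan.py | grep rows
```

```text
633 [290.78207647 177.09381127  88.88506615]
627 [-0.195 -0.005  0.981] tilt 78.74005399717328 [290.92557284 177.00728833  88.92676566]
4 rows t [0.44 0.02 0.37] w [ 0.01 -2.13  0.03] end [375.7 178.   55.8]
9 rows t [ 0.03  0.   -0.08] w [-0. -1.  0.] end [383.  178.   58.2]
```

>>> {"name": "move_arm", "arguments": {
  "increments": [
    {"tx":0.44,"ty":0,"tz":0.36,"rx":0,"ry":-2.1,"rz":0,"gripper":-1},
    {"tx":0.44,"ty":0,"tz":0.36,"rx":0,"ry":-2.1,"rz":0,"gripper":-1},
    {"tx":0.44,"ty":0,"tz":0.36,"rx":0,"ry":-2.1,"rz":0,"gripper":-1},
    {"tx":0.44,"ty":0,"tz":0.36,"rx":0,"ry":-2.1,"rz":0,"gripper":-1},
    {"tx":0,"ty":0,"tz":0,"rx":0,"ry":0,"rz":0,"gripper":-1}
  ],
  "squeeze": 70
}}

```text
clock: 10.7
eef_pos: [376.4, 179.2, 56.1]
tcp_rot: [-3.14, 0.835, 0.003]
contact_force: [-0.7, 0.2, -1.7]
opening: 0.72
```

```bash
cat > look.py <<'E'
from hold import *
import sys
O,yaw,th,lip=holder_now();s=r.sense();print(O.round(1),round(yaw,1),round(th,1),'lip',lip.round(1),s['clock'],s['contact_force'].round(1),s['wrist_torque'].round(2))
i2,d2=r.grab_frame('side');C=cloud('side',d2).reshape(-1,3)
P=C[(C[:,0]>245)&(C[:,0]<340)&(C[:,1]>155)&(C[:,1]<200)&(C[:,2]>50)&(C[:,2]<180)]
for _ in range(5):
    n=np.linalg.svd(P-P.mean(0),full_matrices=False)[2][2];n*=np.sign(n[2]);P=P[abs((P-P.mean(0))@n)<4]
c=P.mean(0);print('tilt',90+np.degrees(np.arctan2(n[0],n[2])))
H=Ro.from_euler('z',yaw,degrees=True)*Ro.from_euler('y',th,degrees=True)
print('back wall offset',((c-O)@H.apply([1,0,0])+38).round(1))
E
python3 look.py
sed -i 's/^W=.*/W=[hp(lipO([420,178,13],0,97),0,97)]/;s/^N=.*/N=[9]/' plan.py; python3 plan.py | grep rows
```

```text
[229.4 178.8  42.8] 0.1 87.8 lip [420.6 179.2  14.4] 10.7 [-0.7  0.2 -1.7] [ 0.01 -0.77  0.02]
tilt 87.1176268216816
back wall offset 4.9
9 rows t [ 0.    0.01 -0.09] w [ 0.01 -1.02  0.01] end [382.7 178.3  61.5]
```

>>> {"name": "move_arm", "arguments": {
  "increments": [
    {"tx":0,"ty":0,"tz":-0.09,"rx":0,"ry":-1,"rz":0,"gripper":-1},
    {"tx":0,"ty":0,"tz":-0.09,"rx":0,"ry":-1,"rz":0,"gripper":-1},
    {"tx":0,"ty":0,"tz":-0.09,"rx":0,"ry":-1,"rz":0,"gripper":-1},
    {"tx":0,"ty":0,"tz":-0.09,"rx":0,"ry":-1,"rz":0,"gripper":-1},
    {"tx":0,"ty":0,"tz":-0.09,"rx":0,"ry":-1,"rz":0,"gripper":-1},
    {"tx":0,"ty":0,"tz":-0.09,"rx":0,"ry":-1,"rz":0,"gripper":-1},
    {"tx":0,"ty":0,"tz":-0.09,"rx":0,"ry":-1,"rz":0,"gripper":-1},
    {"tx":0,"ty":0,"tz":-0.09,"rx":0,"ry":-1,"rz":0,"gripper":-1},
    {"tx":0,"ty":0,"tz":-0.09,"rx":0,"ry":-1,"rz":0,"gripper":-1},
    {"tx":0,"ty":0,"tz":0,"rx":0,"ry":0,"rz":0,"gripper":-1},
    {"tx":0,"ty":0,"tz":0,"rx":0,"ry":0,"rz":0,"gripper":-1},
    {"tx":0,"ty":0,"tz":0,"rx":0,"ry":0,"rz":0,"gripper":-1}
  ],
  "squeeze": 70
}}

```text
clock: 11.95
eef_pos: [382.4, 179.3, 61.2]
tcp_rot: [-3.14, 0.993, 0.004]
contact_force: [-0.3, -0.2, -2.2]
opening: 0.719
```

```bash
python3 look.py; python3 - <<'E'
from h import *
im,d=r.grab_frame('top');i2,d2=r.grab_frame('side')
cv2.imwrite('pics/p8.png',np.hstack([cv2.resize(im[150:350,130:290],(320,400)),cv2.resize(i2[170:310,90:260],(480,400))])[:,:,::-1])
for c in('top','side'):
    for o in r.cut_out('drive',c): print(c,o['confidence'],o['bbox'])
E
```

```text
[235.1 179.   71.2] 0.1 96.9 lip [419.4 179.4  13. ] 11.95 [-0.3 -0.2 -2.2] [-0.06 -0.71 -0.01]
tilt 96.3173135390985
back wall offset 4.8
top 0.54 [211.4, 225.2, 214.2, 245.2]
side 0.63 [203.3, 229.0, 214.7, 239.5]
```

View pics/p8.png

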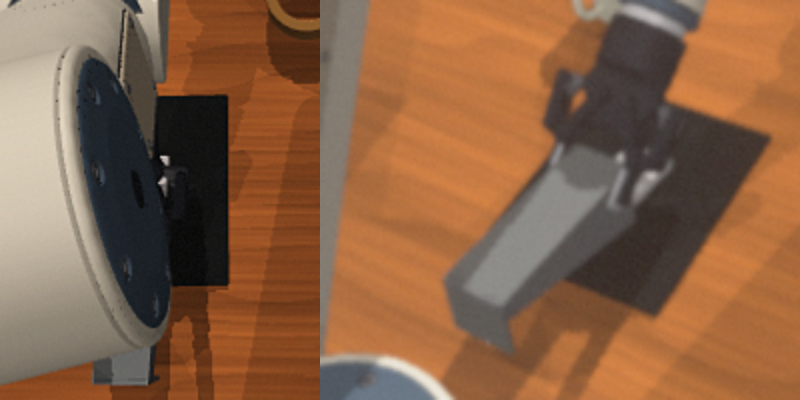

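The drive is showing beyond the lip: in the side crop at about (650,185), and in the top crop at about (165,160). I'll measure how far it has come out.

```bash
cat > drv.py <<'E'
from h import *
print(r.sense()['clock'],r.sense()['contact_force'].round(1))
for c in('side','top'):
    im,d=r.grab_frame(c);C=cloud(c,d)
    X=C.reshape(-1,3);ok=(d.ravel()>0)&(X[:,0]>380)&(X[:,0]<580)&(X[:,1]>80)&(X[:,1]<275)&(X[:,2]<50)&(im.reshape(-1,3).max(1)>75)
    P=X[ok]
    if len(P)>3: print(c,len(P),'x',P[:,0].min().round(),P[:,0].max().round(),'y',P[:,1].min().round(),P[:,1].max().round(),'z',np.percentile(P[:,2],[0,10,50,90,100]).round())
    for o in r.cut_out('drive',c):
        m=o['mask']&(d>0);P=C[m];print('net',c,round(o['confidence'],2),len(P),P.min(0).round(),P.max(0).round(),np.median(P,0).round())
E
python3 drv.py
```

```text
12.2 [ 0.6 -0.5 -2. ]
side 362 x 380.0 580.0 y 80.0 275.0 z [-6. -2.  5. 29. 49.]
net side 0.38 43 [416. 136.  14.] [467. 166.  75.] [450. 158.  23.]
top 147 x 447.0 580.0 y 80.0 176.0 z [-4. -1.  1. 23. 25.]
```

```bash
python3 - <<'E'
from h import *
q=r.sense()['qpos'];A=now();print(q.round(2),(A[:3,:3].T@[-10,0,0]).round(2))
for dx in(-30,-60,-80,-100):
    p=A[:3,3]+[dx,0,0];q,c=ik(p,A[:3,:3],q);print(dx,q.round(2),round(c,5))
E
```

```text
[0.26 0.85 1.61 0.22 1.66 1.73] [-5.46 -0.02  8.38]
-30 [0.28 0.81 1.69 0.23 1.61 1.73] 0.0
-60 [0.29 0.79 1.76 0.24 1.56 1.73] 0.0
-80 [0.3  0.77 1.81 0.25 1.54 1.73] 0.0
-100 [0.31 0.76 1.85 0.26 1.51 1.72] 0.0
```

>>> {"name": "move_arm", "arguments": {
  "increments": [
    {"tx":-0.3,"ty":0,"tz":0.4,"rx":0,"ry":0,"rz":0,"gripper":-1},
    {"tx":-0.4,"ty":0,"tz":0.6,"rx":0,"ry":0,"rz":0,"gripper":-1},
    {"tx":-0.4,"ty":0,"tz":0.6,"rx":0,"ry":0,"rz":0,"gripper":-1},
    {"tx":-0.4,"ty":0,"tz":0.6,"rx":0,"ry":0,"rz":0,"gripper":-1},
    {"tx":-0.4,"ty":0,"tz":0.6,"rx":0,"ry":0,"rz":0,"gripper":-1},
    {"tx":-0.4,"ty":0,"tz":0.6,"rx":0,"ry":0,"rz":0,"gripper":-1},
    {"tx":0,"ty":0,"tz":0,"rx":0,"ry":0,"rz":0,"gripper":-1}
  ],
  "squeeze": 70
}}

```text
clock: 13.1
eef_pos: [340.3, 179.1, 62.1]
tcp_rot: [-3.14, 0.994, 0.004]
contact_force: [-0.4, -0.3, 0.1]
opening: 0.715
```

```bash
python3 look.py;python3 drv.py
```

```text
[193.  178.7  72.2] 0.1 97.0 lip [377.2 179.2  13.8] 13.1 [-0.4 -0.3  0.1] [-0.03 -0.69 -0.02]
tilt 96.51088758423957
back wall offset 4.8
13.15 [-0.3  0.4 -1.4]
side 375 x 380.0 580.0 y 80.0 275.0 z [-6. -1.  5. 17. 20.]
net side 0.57 136 [391. 118.   5.] [491. 200.  84.] [425. 159.  16.]
top 244 x 415.0 580.0 y 80.0 172.0 z [-3. -1. 14. 20. 22.]
net top 0.69 157 [408. 140.   2.] [492. 169. 132.] [465. 159.  18.]
```

>>> {"name": "move_arm", "arguments": {
  "increments": [
    {"tx":-0.35,"ty":0,"tz":0.5,"rx":0,"ry":0,"rz":0,"gripper":-1},
    {"tx":-0.35,"ty":0,"tz":0.5,"rx":0,"ry":0,"rz":0,"gripper":-1},
    {"tx":-0.35,"ty":0,"tz":0.5,"rx":0,"ry":0,"rz":0,"gripper":-1},
    {"tx":-0.35,"ty":0,"tz":0.5,"rx":0,"ry":0,"rz":0,"gripper":-1},
    {"tx":-0.35,"ty":0,"tz":0.5,"rx":0,"ry":0,"rz":0,"gripper":-1},
    {"tx":0,"ty":0,"tz":0,"rx":0,"ry":0,"rz":0,"gripper":-1}
  ],
  "squeeze": 70
}}

```text
clock: 13.95
eef_pos: [309.9, 179.0, 63.1]
tcp_rot: [-3.14, 0.994, 0.004]
contact_force: [-0.2, -0.1, -1.3]
opening: 0.719
```

```bash
python3 look.py;python3 drv.py; python3 - <<'E'
from h import *
im,d=r.grab_frame('top');i2,d2=r.grab_frame('side')
cv2.imwrite('pics/p9.png',np.hstack([cv2.resize(im[150:350,130:290],(320,400)),cv2.resize(i2[170:310,90:260],(480,400))])[:,:,::-1])
E
```

```text
[162.6 178.7  73.2] 0.1 97.0 lip [346.9 179.1  14.9] 13.95 [-0.2 -0.1 -1.3] [ 0.01 -0.68 -0.  ]
tilt 96.3124477097857
back wall offset 4.6
14.0 [ 0.5 -0.3 -0.4]
side 498 x 391.0 580.0 y 80.0 254.0 z [-5. -2.  6. 17. 22.]
net side 0.47 179 [394. 153.   6.] [493. 204.  21.] [474. 165.  15.]
top 320 x 415.0 580.0 y 80.0 173.0 z [-4. -1. 17. 20. 23.]
net top 0.81 227 [410. 139.   4.] [492. 173. 172.] [457. 162.  18.]
```

View pics/p9.png

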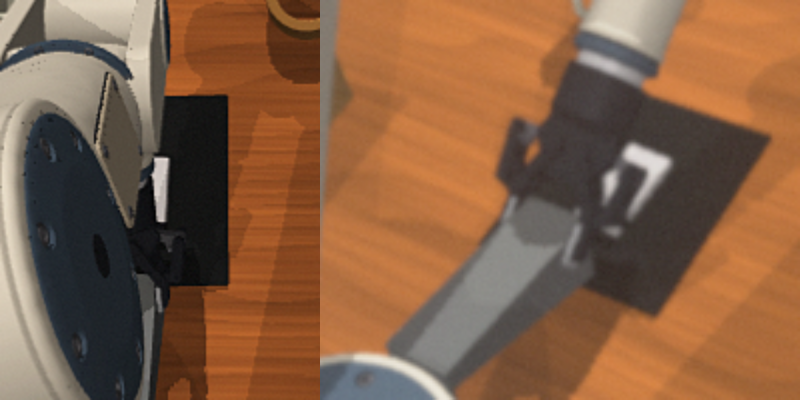

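The drive lies flat on the mat, clear of the holder: x 394–493, top z about 17, with the lip at x about 347. Next I'll plan the return.

```bash
cat > ret.py <<'E'
from h import *
a=40
def hp(O,yaw,th): 
    p,R,H=holder_tool(O,yaw,th,a,-1);return T(p,R)
def lipO(lip,yaw,th):
    H=Ro.from_euler('z',yaw,degrees=True)*Ro.from_euler('y',th,degrees=True);return np.array(lip)-H.apply([35.6,0,190])
q=r.sense()['qpos'];A=now()
G=T([492.7,-237.3,148.8],Ro.from_euler('xyz',[-3.14,-.698,.131]).as_matrix());U=G.copy();U[2,3]+=90
W=[hp(lipO([430,178,160],0,60),0,60),hp(lipO([450,20,300],5,30),5,30),U]
N=[9,9,11]
for w,n in zip(W,N):
    L=np.real(logm(np.linalg.inv(A)@w))
    for k in range(1,n+1,max(1,n//3)):
        M=A@expm(L*k/n);q,c=ik(M[:3,3],M[:3,:3],q);print('  ',M[:3,3].round(),q.round(2),round(c,5))
    A=row(A,w,n)
E
python3 ret.py
```

```text
[321. 179.  73.] [0.3  0.72 1.8  0.23 1.52 1.74] 0.0
   [347. 179. 108.] [0.31 0.56 1.84 0.2  1.43 1.78] 0.0
   [365. 178. 148.] [0.33 0.39 1.89 0.16 1.33 1.82] 0.0
9 rows t [-0.31  0.01 -1.42] w [0.   4.1  0.01] end [371.9 178.3 176.1]
   [376. 160. 188.] [0.33 0.22 1.96 0.1  1.24 1.84] 0.0
   [386. 106. 224.] [0.24 0.07 2.03 0.03 1.16 1.76] 0.0
   [391.  51. 260.] [ 0.13 -0.09  2.09  0.    1.09  1.63] 0.0
9 rows t [ 0.    1.81 -1.24] w [-0.05  3.33 -0.55] end [391.   15.3 285.1]
   [399.  -8. 279.] [-0.05 -0.2   2.15  0.04  0.97  1.42] 0.0
   [424. -77. 264.] [-0.29 -0.18  2.2   0.2   0.79  1.06] 0.0
   [ 452. -146.  251.] [-0.52 -0.11  2.22  0.49  0.66  0.6 ] 0.0
   [ 482. -215.  241.] [-0.71  0.02  2.21  0.86  0.64  0.09] 0.0
11 rows t [0.46 2.38 0.66] w [ 0.11  2.73 -0.21] end [ 493.1 -236.8  238.8]
```

>>> {"name": "move_arm", "arguments": {
  "increments": [
    {"tx":-0.3,"ty":0,"tz":-1.4,"rx":0,"ry":4.1,"rz":0,"gripper":-1},
    {"tx":-0.3,"ty":0,"tz":-1.4,"rx":0,"ry":4.1,"rz":0,"gripper":-1},
    {"tx":-0.3,"ty":0,"tz":-1.4,"rx":0,"ry":4.1,"rz":0,"gripper":-1},
    {"tx":-0.3,"ty":0,"tz":-1.4,"rx":0,"ry":4.1,"rz":0,"gripper":-1},
    {"tx":-0.3,"ty":0,"tz":-1.4,"rx":0,"ry":4.1,"rz":0,"gripper":-1},
    {"tx":-0.3,"ty":0,"tz":-1.4,"rx":0,"ry":4.1,"rz":0,"gripper":-1},
    {"tx":-0.3,"ty":0,"tz":-1.4,"rx":0,"ry":4.1,"rz":0,"gripper":-1},
    {"tx":-0.3,"ty":0,"tz":-1.4,"rx":0,"ry":4.1,"rz":0,"gripper":-1},
    {"tx":-0.3,"ty":0,"tz":-1.4,"rx":0,"ry":4.1,"rz":0,"gripper":-1}
  ],
  "squeeze": 70
}}

```text
clock: 15.2
eef_pos: [371.3, 179.1, 175.0]
tcp_rot: [-3.14, 0.346, 0.002]
contact_force: [-0.0, -0.2, -1.5]
opening: 0.718
```

>>> {"name": "move_arm", "arguments": {
  "increments": [
    {"tx":0,"ty":1.8,"tz":-1.24,"rx":-0.05,"ry":3.33,"rz":-0.55,"gripper":-1},
    {"tx":0,"ty":1.8,"tz":-1.24,"rx":-0.05,"ry":3.33,"rz":-0.55,"gripper":-1},
    {"tx":0,"ty":1.8,"tz":-1.24,"rx":-0.05,"ry":3.33,"rz":-0.55,"gripper":-1},
    {"tx":0,"ty":1.8,"tz":-1.24,"rx":-0.05,"ry":3.33,"rz":-0.55,"gripper":-1},
    {"tx":0,"ty":1.8,"tz":-1.24,"rx":-0.05,"ry":3.33,"rz":-0.55,"gripper":-1},
    {"tx":0,"ty":1.8,"tz":-1.24,"rx":-0.05,"ry":3.33,"rz":-0.55,"gripper":-1},
    {"tx":0,"ty":1.8,"tz":-1.24,"rx":-0.05,"ry":3.33,"rz":-0.55,"gripper":-1},
    {"tx":0,"ty":1.8,"tz":-1.24,"rx":-0.05,"ry":3.33,"rz":-0.55,"gripper":-1},
    {"tx":0,"ty":1.8,"tz":-1.24,"rx":-0.05,"ry":3.33,"rz":-0.55,"gripper":-1}
  ],
  "squeeze": 70
}}

```text
clock: 16.1
eef_pos: [389.9, 16.3, 283.5]
tcp_rot: [-3.141, -0.176, 0.089]
contact_force: [0.4, -0.0, -1.1]
opening: 0.716
```

>>> {"name": "move_arm", "arguments": {
  "increments": [
    {"tx":0.46,"ty":2.38,"tz":0.66,"rx":0.1,"ry":2.73,"rz":-0.2,"gripper":-1},
    {"tx":0.46,"ty":2.38,"tz":0.66,"rx":0.1,"ry":2.73,"rz":-0.2,"gripper":-1},
    {"tx":0.46,"ty":2.38,"tz":0.66,"rx":0.1,"ry":2.73,"rz":-0.2,"gripper":-1},
    {"tx":0.46,"ty":2.38,"tz":0.66,"rx":0.1,"ry":2.73,"rz":-0.2,"gripper":-1},
    {"tx":0.46,"ty":2.38,"tz":0.66,"rx":0.1,"ry":2.73,"rz":-0.2,"gripper":-1},
    {"tx":0.46,"ty":2.38,"tz":0.66,"rx":0.1,"ry":2.73,"rz":-0.2,"gripper":-1},
    {"tx":0.46,"ty":2.38,"tz":0.66,"rx":0.1,"ry":2.73,"rz":-0.2,"gripper":-1},
    {"tx":0.46,"ty":2.38,"tz":0.66,"rx":0.1,"ry":2.73,"rz":-0.2,"gripper":-1},
    {"tx":0.46,"ty":2.38,"tz":0.66,"rx":0.1,"ry":2.73,"rz":-0.2,"gripper":-1},
    {"tx":0.46,"ty":2.38,"tz":0.66,"rx":0.1,"ry":2.73,"rz":-0.2,"gripper":-1},
    {"tx":0.46,"ty":2.38,"tz":0.66,"rx":0.1,"ry":2.73,"rz":-0.2,"gripper":-1},
    {"tx":0,"ty":0,"tz":0,"rx":0,"ry":0,"rz":0,"gripper":-1}
  ],
  "squeeze": 70
}}

```text
clock: 17.3
eef_pos: [492.7, -237.3, 235.6]
tcp_rot: [-3.138, -0.699, 0.125]
contact_force: [0.4, 0.7, -1.4]
opening: 0.718
```

```bash
python3 - <<'E'
from h import *
G=T([492.7,-237.3,148.8],Ro.from_euler('xyz',[-3.14,-.698,.131]).as_matrix());U=G.copy();U[2,3]+=12
A=now();A=row(A,U,6)
print(((G[:3,:3].T)@[0,0,-1]).round(3))
s=r.sense();print(s['clock'],s['contact_force'])
im,d=r.grab_frame('top');C=cloud('top',d)
for o in r.cut_out('drive','top'):
    m=o['mask']&(d>0);P=C[m];print(o['confidence'],P.mean(0).round(),cv2.minAreaRect(P[:,:2].astype(np.float32)),np.percentile(P[:,2],[5,50,95]))
E
```

```text
6 rows t [-0.8   0.    0.96] w [ 0.01 -0.01 -0.04] end [ 492.9 -237.1  160.7]
[-0.643  0.001  0.766]
17.3 [ 0.41212074  0.66794508 -1.39455395]
0.68 [444. 179.  18.] ((444.2337951660156, 179.91558837890625), (50.221073150634766, 103.04745483398438), 89.37666320800781) [14.01085551 18.10489942 20.8583322 ]
```

>>> {"name": "move_arm", "arguments": {
  "increments": [
    {"tx":-0.8,"ty":0,"tz":0.96,"rx":0,"ry":0,"rz":0,"gripper":-1},
    {"tx":-0.8,"ty":0,"tz":0.96,"rx":0,"ry":0,"rz":0,"gripper":-1},
    {"tx":-0.8,"ty":0,"tz":0.96,"rx":0,"ry":0,"rz":0,"gripper":-1},
    {"tx":-0.8,"ty":0,"tz":0.96,"rx":0,"ry":0,"rz":0,"gripper":-1},
    {"tx":-0.8,"ty":0,"tz":0.96,"rx":0,"ry":0,"rz":0,"gripper":-1},
    {"tx":-0.8,"ty":0,"tz":0.96,"rx":0,"ry":0,"rz":0,"gripper":-1},
    {"tx":-0.2,"ty":0,"tz":0.24,"rx":0,"ry":0,"rz":0,"gripper":-1},
    {"tx":-0.2,"ty":0,"tz":0.24,"rx":0,"ry":0,"rz":0,"gripper":-1},
    {"tx":-0.2,"ty":0,"tz":0.24,"rx":0,"ry":0,"rz":0,"gripper":-1},
    {"tx":0,"ty":0,"tz":0,"rx":0,"ry":0,"rz":0,"gripper":-1},
    {"tx":0,"ty":0,"tz":0,"rx":0,"ry":0,"rz":0,"gripper":-1}
  ],
  "squeeze": 70
}}

```text
clock: 18.5
eef_pos: [493.2, -235.0, 152.7]
tcp_rot: [-3.139, -0.699, 0.129]
contact_force: [-0.2, -0.1, -1.9]
opening: 0.72
```

>>> {"name": "move_arm", "arguments": {
  "increments": [
    {"tx":-0.06,"ty":0.05,"tz":0.08,"rx":0,"ry":0,"rz":0,"gripper":-1},
    {"tx":-0.06,"ty":0.05,"tz":0.08,"rx":0,"ry":0,"rz":0,"gripper":-1},
    {"tx":-0.06,"ty":0.05,"tz":0.08,"rx":0,"ry":0,"rz":0,"gripper":-1},
    {"tx":0,"ty":0,"tz":0,"rx":0,"ry":0,"rz":0,"gripper":-1},
    {"tx":0,"ty":0,"tz":0,"rx":0,"ry":0,"rz":0,"gripper":-1}
  ],
  "squeeze": 70
}}

```text
clock: 19.0
eef_pos: [493.3, -236.4, 149.2]
tcp_rot: [-3.139, -0.698, 0.129]
contact_force: [0.8, 0.7, -1.3]
opening: 0.718
```

>>> {"name": "move_arm", "arguments": {
  "increments": [
    {"tx":-0.06,"ty":0,"tz":0.08,"rx":0,"ry":0,"rz":0,"gripper":-1},
    {"tx":-0.06,"ty":0,"tz":0.08,"rx":0,"ry":0,"rz":0,"gripper":-1},
    {"tx":0,"ty":0,"tz":0,"rx":0,"ry":0,"rz":0,"gripper":-1},
    {"tx":0,"ty":0,"tz":0,"rx":0,"ry":0,"rz":0,"gripper":-1}
  ],
  "squeeze": 70
}}

```text
clock: 19.4
eef_pos: [494.7, -236.6, 148.9]
tcp_rot: [-3.14, -0.702, 0.13]
contact_force: [-0.6, 1.7, 9.8]
opening: 0.719
```

Contact reached at 9.8 N, so I'll release.

>>> {"name": "move_arm", "arguments": {
  "increments": [
    {"tx":0,"ty":0,"tz":0,"rx":0,"ry":0,"rz":0,"gripper":0.6},
    {"tx":0,"ty":0,"tz":0,"rx":0,"ry":0,"rz":0,"gripper":0.8},
    {"tx":0,"ty":0,"tz":0,"rx":0,"ry":0,"rz":0,"gripper":1},
    {"tx":0,"ty":0,"tz":0,"rx":0,"ry":0,"rz":0,"gripper":1},
    {"tx":0,"ty":0,"tz":0,"rx":0,"ry":0,"rz":0,"gripper":1},
    {"tx":0,"ty":0,"tz":0,"rx":0,"ry":0,"rz":0,"gripper":1}
  ],
  "squeeze": 20
}}

```text
clock: 20.0
eef_pos: [493.4, -236.4, 147.2]
tcp_rot: [-3.139, -0.699, 0.129]
contact_force: [0.1, -0.2, 0.0]
opening: 1.005
```

```bash
cat > fin.py <<'E'
from h import *
s=r.sense();print(s['clock'],s['contact_force'].round(1),s['opening'])
for c in('top','side'):
    im,d=r.grab_frame(c);save(im,c+'_%d.png'%(s['clock']*10));P=cloud(c,d).reshape(-1,3)
    P=P[(P[:,0]>445)&(P[:,0]<560)&(P[:,1]>-285)&(P[:,1]<-185)&(P[:,2]>178)&(P[:,2]<200)]
    if len(P)>5:print(c,len(P),cv2.minAreaRect(P[:,:2].astype(np.float32)),np.percentile(P[:,2],[5,50,95]).round(1))
E
python3 fin.py
```

```text
20.0 [ 0.1 -0.2  0. ] 1.004823853727702
top 431 ((498.38848876953125, -227.32154846191406), (86.34111022949219, 105.72335815429688), 14.214466094970703) [179.3 189.  193.5]
```

Released with zero contact force. I'll retreat along the tool axis.

>>> {"name": "move_arm", "arguments": {
  "increments": [
    {"tx":0,"ty":0,"tz":-1,"rx":0,"ry":0,"rz":0,"gripper":1},
    {"tx":0,"ty":0,"tz":-1.8,"rx":0,"ry":0,"rz":0,"gripper":1},
    {"tx":0,"ty":0,"tz":-1.8,"rx":0,"ry":0,"rz":0,"gripper":1},
    {"tx":0,"ty":0,"tz":-1.8,"rx":0,"ry":0,"rz":0,"gripper":1},
    {"tx":0,"ty":0,"tz":-1.8,"rx":0,"ry":0,"rz":0,"gripper":1},
    {"tx":0,"ty":0,"tz":-1.8,"rx":0,"ry":0,"rz":0,"gripper":1},
    {"tx":0,"ty":0,"tz":-1.8,"rx":0,"ry":0,"rz":0,"gripper":1},
    {"tx":0,"ty":0,"tz":-1.8,"rx":0,"ry":0,"rz":0,"gripper":1},
    {"tx":0,"ty":0,"tz":-1,"rx":0,"ry":0,"rz":0,"gripper":1},
    {"tx":0,"ty":0,"tz":0,"rx":0,"ry":0,"rz":0,"gripper":1}
  ],
  "squeeze": 20
}}

```text
clock: 21.1
eef_pos: [400.3, -249.4, 260.0]
tcp_rot: [-3.142, -0.7, 0.129]
contact_force: [-0.7, -0.6, 0.7]
opening: 1.002
```

```bash
python3 fin.py; python3 - <<'E'
from h import *
im,d=r.grab_frame('top');C=cloud('top',d)
for q in('drive','mouse','tape','mug'):
    for o in r.cut_out(q,'top'):
        m=o['mask']&(d>0);P=C[m];print(q,round(o['confidence'],2),np.median(P,0).round(),o['bbox'])
        if q=='drive':print(cv2.minAreaRect(P[:,:2].astype(np.float32)),np.percentile(P[:,2],[5,50,95]))
save(im,'end.png')
E
```

```text
21.1 [-0.7 -0.6  0.7] 1.0015281643499172
top 354 ((503.9683837890625, -234.2051544189453), (73.76680755615234, 64.93753051757812), 7.581894874572754) [179.5 189.  192.2]
drive 0.6 [444. 179.  18.] [192.3, 224.0, 212.7, 273.3]
((444.0411682128906, 180.9983673095703), (53.24468231201172, 101.87873840332031), 88.18950653076172) [14.80187146 18.1469718  21.00493558]
mouse 0.94 [ 711. -341.   28.] [399.1, 126.9, 426.3, 169.9]
tape 0.64 [705. -14.  47.] [265.1, 125.5, 299.4, 169.1]
mug 0.69 [692. 345.  52.] [117.8, 125.1, 164.6, 177.0]
```

View pics/end.png

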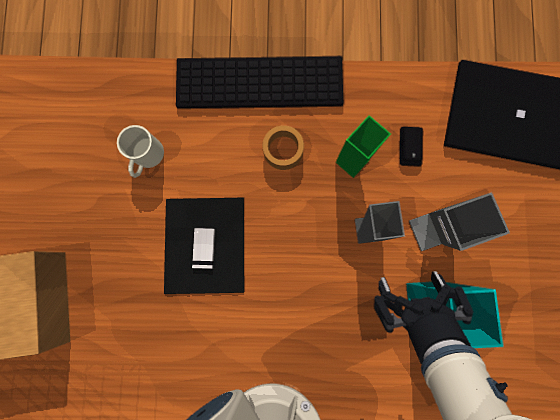

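The picture shows the drive flat on the mat at (203,248), the empty holder upright at (380,222), and everything else in place.

```bash
python3 -c "
from rig import r
print(r.sign_off())"
```

```text
the job is handed in; nothing more can be done
None
```

The job is done and handed in at about 21 s of the 51 s allowed; sign-off reports no verdict. I gripped the smaller grey holder across its side walls and tipped it to about 97° with its lip a few mm above the mat. The drive slid part-way out. I drew the holder back so it came the rest of the way and lay flat, then stood the holder back where it was and let go.

**Last checks, all from the top camera after release:**
- **Drive:** it lies flat with its centre at about (444, 180) mm, roughly 10 mm from the mat's centre. Its top is 18 mm above the desk, as expected for a 12 mm drive on a 6 mm mat.
- **Holder:** it stands upright and empty, about 2 mm from where it started, with the rim level at about 189 mm and the same heading.
- **Other objects:** the mouse, tape and mug read within about 2 mm of their starting positions. The contact force on the tool was about 1 N, which is sensor noise.

**Disagreements and gaps:**
- **Holder in the grip:** it sat about 5 mm off my nominal grip position. I allowed for this when setting the lip height.
- **Drive speed:** I didn't measure it on the way out.
- **Side camera:** its view of the holder rim was blocked, so that final check rests on the top camera alone.

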